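Open the child-safe cutlery box

TASK

Open the cutlery box: press its red spring bar well down with a fingertip and, keeping it down, push the lid's black ear away past the steel tooth until the lid meets its end stop, then let the bar spring back up behind it and move clear. Only press and push: do not lift the lid, and leave the jars, fruit and mills around the box where they stand.

Things in the scene. Friction and masses are not known exactly. Their poses are not given: they have to be found in the camera images.
- cutlery_box: White box fixed to the counter, 234 x 128 mm, 71 mm high, forks inside, with a sliding dark wood lid. Along its right (-y) side a grey housing (x -84 to 94 mm, out to y = -122 mm, 44 mm high) carries the red spring bar. Origin: on the counter under the middle of the box; +x is the way the lid opens (roughly away from the robot), z up.
- end_stop (a point): Top edge, on the near side, of the steel block on the box's right wall that stops the ear: box x = 90, y = -57 mm, 92 mm above the counter. The block is 14 mm wide.
- catch_bar (a joint): How far the red spring bar is pressed straight down, m: 0 is up, 0.016 fully down; it pushes back with 2 to 3 N at first, 6 to 7 N fully down, and springs up when let go. Down 9 mm or more, its tooth clears the ear (11 to 15 mm is a good depth).
- press_lane (a point): Point on the red bar's flat top (68 mm above the counter when up), mid-width of its press lane, at box x = 0, y = -98 mm; goes down with the bar. The bar spans box x -78 to 88 mm, y -117 to -66 mm; the press lane is its outer 38 mm (y -117 to -79 mm) and may be pressed anywhere along it.
- tooth_top (a point): Middle of the top of the steel tooth on the bar's inner edge (x 16 to 26, y -77 to -66 mm of the box), 14 mm above the bar's top: 82 mm above the counter when up. It blocks the ear and goes down with the bar.
- sliding_lid: Loose dark wood lid, 222 x 110 x 8 mm, 350 g, in low-friction grooves under lips, 2 mm play. Origin: middle of its underside, 56 mm above the counter; +x is the opening direction. Its origin's x in the box's frame is its opening: starts at 1 to 12 mm, the tooth stops it at 16 mm, it is past the tooth from 38 mm and meets the end stop at 90 mm.
- ear_face (a point): Where to push: on the flat upright near face of the lid's black ear, lid x = -12, y = -98 mm, over the middle of the press lane, 84.5 mm above the counter. The ear reaches out over the bar to lid y = -112 mm, underside 73 mm and top 96 mm above the counter; 12 mm thick, its far side slopes (to x = 20 mm), so it cannot be pinched.
- salt_shaker: Bystander: glass salt shaker with grey cap, 44 mm wide, 90 mm high, right of the box, about 50 mm from the housing. Origin: middle of its underside.
- chilli_jar: Bystander: spice jar with red cap, 46 mm wide, 97 mm high, left of the box. Origin: middle of its underside.
- pepper_mill: Bystander: brown wooden mill, 58 mm wide, 160 mm high, far left. Origin: middle of its underside.
- herb_jar: Bystander: spice jar with white cap, 41 mm wide, 102 mm high, far left. Origin: middle of its underside.
- pear: Bystander: green pear lying far right, 126 x 70 x 69 mm. Origin: middle of its underside.
- lime: Bystander: lime, far right, 53 x 46 x 48 mm. Origin: middle of its underside.

How it is judged:
By the outcome, as a careful person would: the job done as asked, in the order asked, and still so for the second after the job is handed in, with the robot touching nothing.
It also fails if it takes over 38 s, if anything falls off the work surface, if the arm or the gripper's body presses on something with over 40 N, if the wrist force passes 120 N, or if a joint passes its speed limit or range.

ROBOT

A 6-joint arm with a two-finger parallel gripper is mounted at the origin on a cart in front of the work surface, level with it; the furniture and walls round the work are solid. World frame = base frame: x ahead of the robot, y to its left, z up, the work surface at z = 0. Lengths are in m, angles in rad, forces in N, time in s.
With the tool pointing down it reaches from about 0.275 to 0.825 m from the base axis. Payload 4.9 kg.
Tool frame: the origin (TCP) lies on the centre line of the jaws, within the pads' length; the fingertips stand 19 mm ahead of it and the grasp point (between the pads) is the TCP; z points along the fingers, y is the line along which they close (so a half turn about z gives the same grasp; the last joint's range is limited). The gripper opens to 85 mm and grips with 20 to 120 N. Pads are 22 mm wide; open, the fingers measure 114 mm over their backs; the gripper's body (76 mm by 85 mm) begins 54 mm behind the grasp point. The pads swing forward as they close: fully open they stand 13 mm farther back than shut.
Start: joints at [0.991, 0.326, -0.193, 1.052, 0, 1.437], TCP at [0.237, 0.496, 0.25] pointing down, gripper open.
Joint ranges: [-2.65, 2.65], [-0.97, 1.79], [-1.3, 1.35], [-1.93, 2.1], [-1.47, 1.37], [-3.14, 3.14]. Speed limits (rad/s): [2.57, 2.57, 3.14, 3.14, 3.14, 3.14].

INTERFACE

Orientations are given as a 3x3 rotation matrix whose columns are the frame's x, y, z axes.
In Python, from workcell import * gives the robot as it stands. The module is installed in compiled form; this text tells all that it offers.
- The arm moves only by the tool apply_moves, never from a script. Its argument "targets" is a list of rows, each a list of 6 numbers: the shift along the world's x, y, z each as a share of 30 cm, from -1 to 1, then the turn, a rotation vector about the world's x, y, z each as a share of pi rad, from -1 to 1. A call has 1 to 10 rows; each row is the pose to reach, as a shift and turn from the pose commanded when the call began, turning the shorter way round; what a row does not reach only later rows make up. A row lasts 1/8 s, in which the tool goes at most 62.5 mm and 10.7 degrees, less where a joint would pass 70% of its speed; a pose out of reach is approached as far as the arm can. A call with a number of a shift or a turn outside -1 to 1 is refused whole. A call with a gripper value outside its range is refused whole. "grip" is the closure, from -1 (fully open) to 1 (shut), so that 0 is half open, set as the call begins (left out, the last holds). The fingers move at their own pace and stop on an object; "squeeze" is the grip in N (left out, the last holds). Time passes only in rows, so rows that repeat a pose let the fingers close. It gives the time, the measured TCP pose, the force, the opening and the grip force at its end, in the units of the state.
- sense(): the state, without advancing time (a new reading comes with each control period).
- camera(name): name is "scene" or "top" or "wrist"; returns (picture, depth): 384x512x3 uint8, red, green, blue; 384x512 float32, m along the optical axis (not along the pixel's ray), 0 where there is no reading.
- calibration(name): a dict with "mtx" (3x3 intrinsics, pixels), "k1" (the pictures are not rectified: a ray, as slopes to the right and down, at radius r is drawn at 1 + k1 r^2 times it, then the intrinsics apply), "cam_to_world" (4x4, takes a point from camera to world coordinates). Camera axes: x right, y up, looking along -z (the intrinsics and any distortion apply to the point x, -y, -z); pixel columns grow to the right and rows downward; lengths in m; the calibration is good to about 2 mm. A picture is of the moment at which its call begins: read the wrist's pose just before it. calibration takes no time and is no camera call; for the wrist camera it gives the pose at the moment of the call.
- finish_job(): hands the job in; it is judged then, once.
The state is a dict: "t": time; "qpos": joint angles; "joint_velocities": joint speeds; "joint_efforts": joint torques, N m; "tcp_pos": TCP position; "eef_rot": TCP orientation; "ft_force": force on the tool from outside, world axes, zero at the start; "ft_torque": the same for the moment, N m; "width": opening from 0.0 (shut) to 1.0 (fully open); "finger_force": force on a finger pad.
Only numpy, scipy, OpenCV 4.12 (cv2) and the standard library are available. Lean on these libraries where they do the work, as an engineer would, in place of code of your own. Each camera call takes 0.05 s, during which the arm holds its last target. There are 200 camera calls.

## Working session

There is one attempt and no reset: what is moved stays moved. The work goes in short steps, Python scripts to look and compute and a tool call to move; the robot and the scene stay as the last step left them, time stands still between calls to the robot, and variables do not carry over. Pictures are saved under pics/ and viewed, at most 10 in all, crops included, and the job is handed in when it is done.

Besides the shell and the picture viewer there is one more tool, called after "Request:" by a JSON object that holds its "fn" and its "kwargs", one argument or row to a line. apply_moves: Moves the arm, as the interface text tells. Its arguments: {"type":"object","properties":{"targets":{"type":"array"},"grip":{"type":"number"},"squeeze":{"type":"number"}},"required":["targets"]}

```bash
mkdir -p pics
cat > h.py <<'E'
from workcell import *
import numpy as np, cv2
def snap(n,f):
    c=calibration(n); p,d=camera(n); cv2.imwrite('pics/'+f+'.png',p[:,:,::-1]); np.savez('pics/'+f+'.npz',p=p,d=d,m=c['mtx'],k=c['k1'],T=c['cam_to_world'])
def load(f): return np.load('pics/'+f+'.npz')
def ray(z,u,v):
    m=z['m'];k=float(z['k']);a=np.array([(u-m[0,2])/m[0,0],(v-m[1,2])/m[1,1]]);s=a.copy()
    for _ in range(20): s=a/(1+k*(s@s))
    return s
def pt(z,u,v,d=None):
    s=ray(z,u,v); d=np.median(z['d'][int(v)-1:int(v)+2,int(u)-1:int(u)+2]) if d is None else d
    return (z['T']@np.array([s[0]*d,-s[1]*d,-d,1]))[:3]
def ptz(z,u,v,h):
    s=ray(z,u,v);T=z['T'];r=T[:3,:3]@np.array([s[0],-s[1],-1]);o=T[:3,3];return o+r*(h-o[2])/r[2]
def proj(z,P):
    q=np.linalg.inv(z['T'])@np.append(P,1);s=np.array([q[0],-q[1]])/-q[2];s=s*(1+float(z['k'])*(s@s));m=z['m'];return s[0]*m[0,0]+m[0,2],s[1]*m[1,1]+m[1,2]
E
python3 - <<'E'
from h import *
snap('top','top0');snap('scene','sc0')
a=cv2.imread('pics/top0.png')
cv2.imwrite('pics/top0b.png',cv2.resize(a,(800,600),interpolation=cv2.INTER_CUBIC))
s=sense();print(s['t'],s['tcp_pos'],s['eef_rot'],s['width'],s['ft_force'])
E
```

```text
0.1 [0.23688225 0.49582093 0.24957754] [[-9.02255302e-01  4.31201410e-01 -8.44476426e-04]
 [ 4.31202194e-01  9.02254354e-01 -1.32216563e-03]
 [ 1.91812849e-04 -1.55707104e-03 -9.99998769e-01]] 1.0031729100076692 [-0.43810351 -0.01509494  0.52441366]
```

View pics/top0b.png

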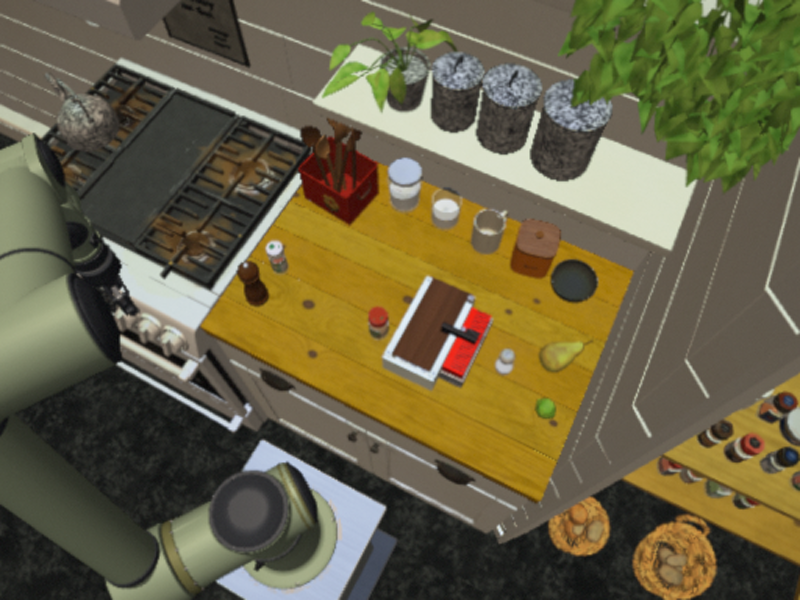

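View pics/sc0.png

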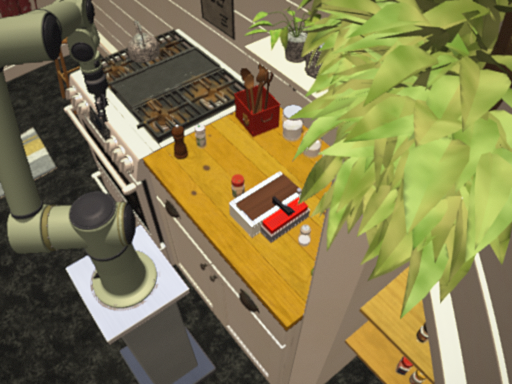

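The top view shows the box around (435,330) of 800x600, the ear at about (460,330), the salt shaker at (505,360) and the chilli jar at (378,320). Next I'll take an enlarged crop.

Run:
```python
from h import *
a=cv2.imread('pics/top0.png')[170:250,230:340]
cv2.imwrite('pics/crop.png',cv2.resize(a,None,fx=7,fy=7,interpolation=cv2.INTER_CUBIC))
z=load('top0')
for n,u,v in [('boxc',280,209),('salt',323,225),('base',160,330)]: print(n,pt(z,u,v))
print(z['T'],z['m'],z['k'])
```

```text
boxc [ 0.55137368 -0.07966131  0.06463444]
salt [ 0.55730299 -0.24345496  0.08548102]
base [-0.00735596 -0.01021427  0.38667385]
[[ 0.46221845  0.79652047 -0.38975536 -0.01159054]
 [-0.88675517  0.41735566 -0.19869456 -0.26915687]
 [ 0.00440232  0.43745787  0.89922813  1.38529087]
 [ 0.          0.          0.          1.        ]] [[398.71301443   0.         256.17185405]
 [  0.         398.71301443 195.14054121]
 [  0.           0.           1.        ]] -0.0646747830640297
```

View pics/crop.png

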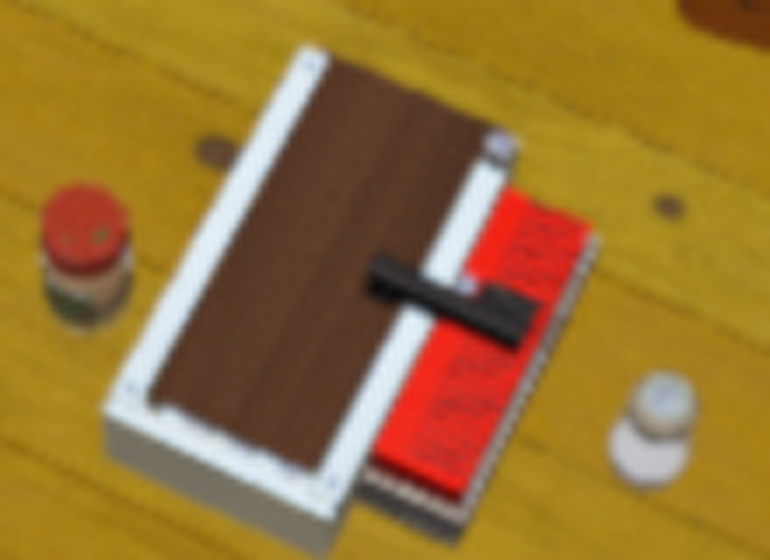

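```bash
cat >> h.py <<'E'
def fit(z,obs):
    from scipy.optimize import least_squares
    def W(p,b): c,s=np.cos(p[2]),np.sin(p[2]);return np.array([p[0]+c*b[0]-s*b[1],p[1]+s*b[0]+c*b[1],b[2]])
    f=lambda p:np.concatenate([np.subtract(proj(z,W(p,b)),uv) for uv,b in obs])
    r=least_squares(f,[.55,-.08,0],loss='soft_l1');return r.x,r.fun.reshape(-1,2)
E
python3 - <<'E'
from h import *
z=load('top0')
o=[((108,405),(-.117,.064,.071)),((335,508),(-.117,-.064,.071)),((308,45),(.117,.064,.071)),((372,448),(-.078,-.066,.068)),((462,497),(-.078,-.117,.068)),((598,235),(.088,-.117,.068))]
o=[((u/7+230-.43,v/7+170-.43),b) for (u,v),b in o]
p,r=fit(z,o);print(p,r.round(2))
E
```

```text
[ 0.54493668 -0.06458467  0.0044133 ] [[-0.29 -0.21]
 [-0.12  0.92]
 [ 0.38 -0.45]
 [-0.07  0.64]
 [ 0.25 -0.05]
 [-0.11 -0.94]]
```

Request:
{"fn": "apply_moves", "kwargs": {
  "targets": [
    [0.07,-0.16,0,0,0,0.03],
    [0.14,-0.33,0,0,0,0.06],
    [0.21,-0.5,0,0,0,0.09],
    [0.28,-0.67,0,0,0,0.12],
    [0.35,-0.84,0,0,0,0.142],
    [0.4,-1,0,0,0,0.142]
  ],
  "grip": 1
}}

```text
t: 0.85
tcp_pos: [0.3576, 0.1945, 0.2502]
eef_rot: [[-1.0, -0.0, 0.0], [-0.0, 1.0, -0.0], [-0.0, -0.0, -1.0]]
ft_force: [0.9, 0.2, 0.0]
width: -0.005
finger_force: 0.0
```

Request:
{"fn": "apply_moves", "kwargs": {
  "targets": [
    [0.06,-0.17,0,0,0,0],
    [0.13,-0.34,0,0,0,0],
    [0.2,-0.51,0,0,0,0],
    [0.27,-0.68,0,0,0,0],
    [0.34,-0.85,0,0,0,0],
    [0.4,-1,0,0,0,0],
    [0.45,-1,0,0,0,0],
    [0.45,-1,0,0,0,0]
  ]
}}

```text
t: 1.85
tcp_pos: [0.4924, -0.1034, 0.2497]
eef_rot: [[-1.0, -0.0, -0.001], [-0.0, 1.0, 0.001], [0.001, 0.001, -1.0]]
ft_force: [0.4, 1.2, -0.2]
width: -0.004
finger_force: 0.0
```

Run:
```python
from h import *
s=sense();print(s['t'],s['tcp_pos'],s['eef_rot'].round(3),s['width'],s['ft_force'])
snap('wrist','w0')
a=cv2.imread('pics/w0.png');cv2.imwrite('pics/w0b.png',cv2.resize(a,(800,600),interpolation=cv2.INTER_CUBIC))
```

```text
1.85 [ 0.49235587 -0.10338226  0.24972194] [[-1.    -0.    -0.001]
 [-0.     1.     0.001]
 [ 0.001  0.001 -1.   ]] -0.004264602989184932 [ 0.4235817   1.15632124 -0.15585845]
```

View pics/w0b.png

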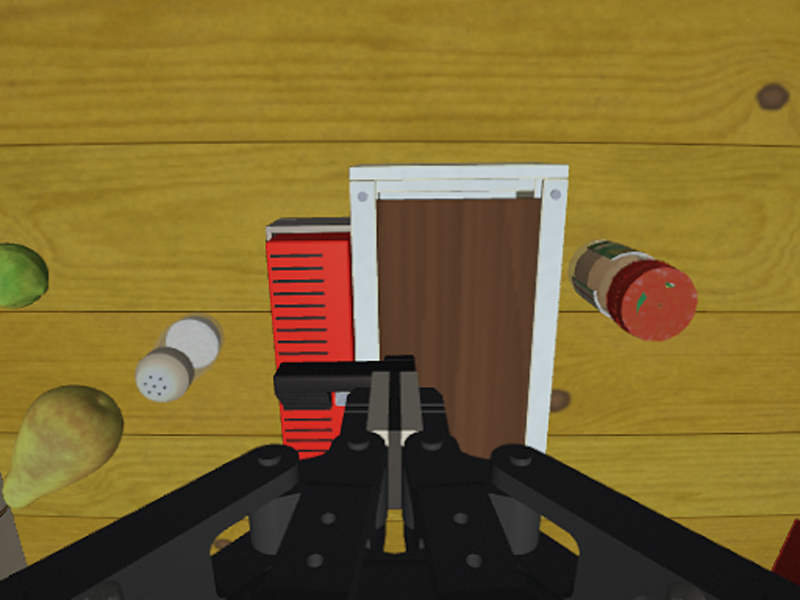

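The wrist view (800x600) shows the box's near corners at (350,166) and (569,165), the bar's near edge at (267,241)–(350,237), and the ear's near top edge at (275,366). The fingers are at the bottom centre.

Run:
```python
from h import *
z=load('w0')
g=lambda u,v:(u*.64-.2,v*.64-.2)
o=[((350,166),(-.117,-.064,.071)),((569,165),(-.117,.064,.071)),((267,240),(-.078,-.117,.068)),((350,235),(-.078,-.066,.068))]
p,r=fit(z,[(g(*a),b) for a,b in o]);print(p,r.round(2))
for u,v in [(275,366),(350,363)]:print('ear',ptz(z,*g(u,v),.096)-[p[0],p[1],0])
print('salt',pt(z,*g(162,378)), 'bar',pt(z,*g(310,300)),'lid',pt(z,*g(450,300)))
```

```text
[ 0.54538539 -0.06228467  0.02515289] [[-0.19  2.1 ]
 [ 1.13 -0.48]
 [-0.66 -1.31]
 [-0.03  0.43]]
ear [-0.00322153 -0.11197482  0.096     ]
ear [-0.00520825 -0.06736867  0.096     ]
salt [ 0.55337034 -0.24669632  0.08929033] bar [ 0.50911194 -0.1560312   0.06938981] lid [ 0.51058042 -0.06812881  0.06440602]
```

Run:
```python
from h import *
z=load('w0')
g=lambda u,v:(u*.64-.2,v*.64-.2)
for u,v,h in [(267,241,.068),(285,455,.068),(569,175,.071),(547,455,.071),(350,180,.071),(357,355,.071)]:print(u,v,ptz(z,*g(u,v),h).round(4))
# bar red mask edge
p=z['p'].astype(int);M=(p[:,:,0]>150)&(p[:,:,1]<80)&(p[:,:,2]<80)
L=[]
for v in list(range(165,225,8))+[270,280,288]:
    c=np.where(M[v,:230])[0]
    if len(c):L.append(ptz(z,c[0]-.5,v,.068)[:2])
L=np.array(L);print(L.round(4),np.polyfit(L[:,0],L[:,1],1))
```

```text
267 241 [ 0.4722 -0.1807  0.068 ]
285 455 [ 0.6213 -0.1792  0.068 ]
569 175 [ 0.4329 -0.0017  0.071 ]
547 455 [0.6197 0.0016 0.071 ]
350 180 [ 0.4361 -0.1292  0.071 ]
357 355 [ 0.5454 -0.1273  0.071 ]
[[ 0.4828 -0.1816]
 [ 0.4906 -0.1822]
 [ 0.4986 -0.1818]
 [ 0.5067 -0.1813]
 [ 0.5148 -0.1809]
 [ 0.5231 -0.1815]
 [ 0.5316 -0.1811]
 [ 0.5401 -0.1807]
 [ 0.5957 -0.1803]
 [ 0.6077 -0.1801]] [ 0.01414715 -0.18863279]
```

Request:
{"fn": "apply_moves", "kwargs": {
  "targets": [
    [0,-0.1,0,0,0,0.002],
    [0,-0.195,0,0,0,0.004],
    [0,-0.195,-0.12,0,0,0.004],
    [0,-0.195,-0.26,0,0,0.004],
    [0,-0.195,-0.38,0,0,0.004],
    [0,-0.195,-0.46,0,0,0.004],
    [0,-0.195,-0.51,0,0,0.004],
    [0,-0.195,-0.51,0,0,0.004]
  ]
}}

```text
t: 2.9
tcp_pos: [0.4914, -0.161, 0.0968]
eef_rot: [[-1.0, -0.014, -0.002], [-0.014, 1.0, 0.001], [0.002, 0.001, -1.0]]
ft_force: [-0.4, 1.2, 0.6]
width: 0.001
finger_force: 0.0
```

Run:
```python
from h import *
s=sense();print(s['t'],s['tcp_pos'],s['ft_force'])
snap('wrist','w1')
a=cv2.imread('pics/w1.png');cv2.imwrite('pics/w1b.png',cv2.resize(a,(800,600),interpolation=cv2.INTER_CUBIC))
```

```text
2.9 [ 0.49138917 -0.16103034  0.09679091] [-0.38991314  1.15759882  0.64558267]
```

View pics/w1b.png

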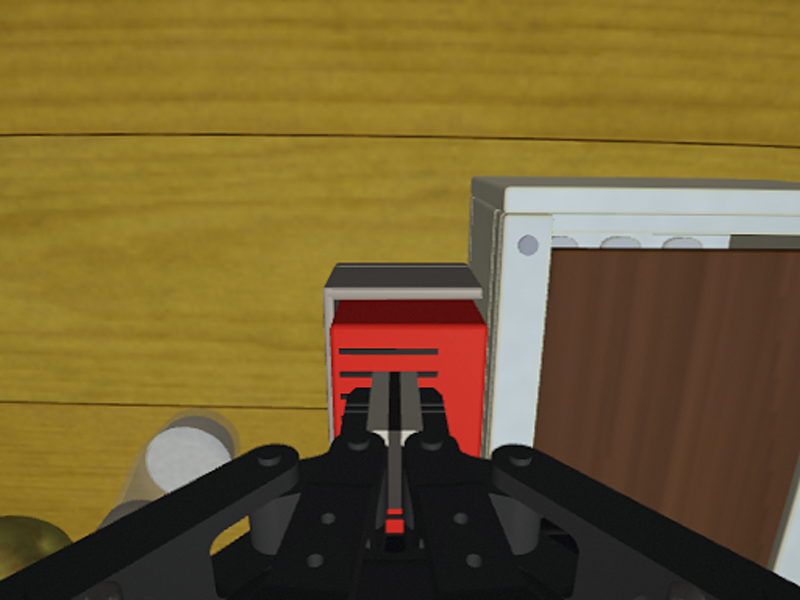

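The fingers (x≈394) sit over the middle of the grooved lane (338–438), just above the bar. I'll press now.

Request:
{"fn": "apply_moves", "kwargs": {
  "targets": [
    [0,0,-0.015,0,0,0],
    [0,0,-0.03,0,0,0],
    [0,0,-0.04,0,0,0],
    [0,0,-0.05,0,0,0],
    [0,0,-0.06,0,0,0],
    [0,0,-0.06,0,0,0]
  ]
}}

```text
t: 3.7
tcp_pos: [0.4924, -0.1624, 0.0794]
eef_rot: [[-1.0, -0.013, 0.001], [-0.013, 1.0, -0.0], [-0.001, -0.0, -1.0]]
ft_force: [-0.1, 0.7, 4.6]
width: 0.002
finger_force: 2.2
```

Request:
{"fn": "apply_moves", "kwargs": {
  "targets": [
    [0,0,-0.01,0,0,0],
    [0,0,-0.019,0,0,0],
    [0,0,-0.019,0,0,0],
    [0,0,-0.019,0,0,0]
  ]
}}

```text
t: 4.2
tcp_pos: [0.4924, -0.1624, 0.0738]
eef_rot: [[-1.0, -0.013, 0.001], [-0.013, 1.0, -0.0], [-0.001, -0.0, -1.0]]
ft_force: [-0.8, -0.2, 5.3]
width: -0.001
finger_force: 2.9
```

Request:
{"fn": "apply_moves", "kwargs": {
  "targets": [
    [0.02,0,0,0,0,0],
    [0.04,0.001,0,0,0,0],
    [0.06,0.001,0,0,0,0],
    [0.08,0.001,0,0,0,0],
    [0.1,0.001,0,0,0,0],
    [0.115,0.002,0,0,0,0],
    [0.13,0.002,0,0,0,0],
    [0.145,0.002,0,0,0,0],
    [0.16,0.002,0,0,0,0],
    [0.175,0.002,0,0,0,0]
  ]
}}

```text
t: 5.45
tcp_pos: [0.5423, -0.1613, 0.0729]
eef_rot: [[-1.0, -0.012, -0.005], [-0.012, 1.0, 0.0], [0.005, 0.0, -1.0]]
ft_force: [-6.0, 0.2, 4.8]
width: 0.006
finger_force: 3.0
```

Request:
{"fn": "apply_moves", "kwargs": {
  "targets": [
    [0.015,0,0.001,0,0,0],
    [0.03,0.001,0.001,0,0,0],
    [0.045,0.001,0.001,0,0,0],
    [0.06,0.001,0.001,0,0,0],
    [0.075,0.001,0.001,0,0,0],
    [0.09,0.001,0.001,0,0,0],
    [0.105,0.002,0.001,0,0,0],
    [0.12,0.002,0.001,0,0,0]
  ]
}}

```text
t: 6.45
tcp_pos: [0.5782, -0.1608, 0.0731]
eef_rot: [[-1.0, -0.013, -0.005], [-0.013, 1.0, 0.0], [0.005, 0.0, -1.0]]
ft_force: [-5.0, 0.7, 6.4]
width: -0.005
finger_force: 3.0
```

Request:
{"fn": "apply_moves", "kwargs": {
  "targets": [
    [0.015,0,0.001,0,0,0],
    [0.03,0,0.001,0,0,0],
    [0.045,0.001,0.001,0,0,0],
    [0.06,0.001,0.001,0,0,0],
    [0.075,0.001,0.001,0,0,0],
    [0.085,0.001,0.001,0,0,0],
    [0.095,0.001,0.001,0,0,0]
  ]
}}

```text
t: 7.32
tcp_pos: [0.6069, -0.1604, 0.0736]
eef_rot: [[-1.0, -0.013, -0.005], [-0.013, 1.0, 0.0], [0.005, 0.0, -1.0]]
ft_force: [-5.9, 0.4, 6.8]
width: 0.0
finger_force: 2.9
```

Request:
{"fn": "apply_moves", "kwargs": {
  "targets": [
    [0.007,0,0,0,0,0],
    [0.014,0,0,0,0,0]
  ]
}}

```text
t: 7.58
tcp_pos: [0.6111, -0.1604, 0.0736]
eef_rot: [[-1.0, -0.013, -0.005], [-0.013, 1.0, 0.0], [0.005, 0.0, -1.0]]
ft_force: [-5.8, 0.3, 6.9]
width: 0.002
finger_force: 2.9
```

Request:
{"fn": "apply_moves", "kwargs": {
  "targets": [
    [0.005,0,0,0,0,0],
    [0.01,0,0,0,0,0]
  ]
}}

```text
t: 7.82
tcp_pos: [0.6141, -0.1604, 0.0736]
eef_rot: [[-1.0, -0.013, -0.005], [-0.013, 1.0, 0.0], [0.005, 0.0, -1.0]]
ft_force: [-6.3, 0.1, 6.7]
width: 0.0
finger_force: 2.9
```

Request:
{"fn": "apply_moves", "kwargs": {
  "targets": [
    [0.004,0,0,0,0,0],
    [0.008,0,0,0,0,0]
  ]
}}

```text
t: 8.07
tcp_pos: [0.6152, -0.1604, 0.0734]
eef_rot: [[-1.0, -0.013, -0.007], [-0.013, 1.0, 0.0], [0.007, 0.0, -1.0]]
ft_force: [-10.5, -0.2, 9.2]
width: 0.0
finger_force: 2.9
```

Request:
{"fn": "apply_moves", "kwargs": {
  "targets": [
    [0.004,0,0,0,0,0],
    [0.007,0,0,0,0,0],
    [0.007,0,0,0,0,0]
  ]
}}

```text
t: 8.45
tcp_pos: [0.6152, -0.1604, 0.0732]
eef_rot: [[-1.0, -0.012, -0.011], [-0.012, 1.0, 0.0], [0.011, 0.0, -1.0]]
ft_force: [-15.1, -0.0, 11.5]
width: 0.002
finger_force: 3.0
```

Request:
{"fn": "apply_moves", "kwargs": {
  "targets": [
    [-0.01,0,0,0,0,0],
    [-0.02,0,0,0,0,0],
    [-0.035,0,0,0,0,0],
    [-0.035,0,0.02,0,0,0],
    [-0.035,0,0.04,0,0,0],
    [-0.035,0,0.06,0,0,0],
    [-0.035,0,0.1,0,0,0],
    [-0.035,0,0.2,0,0,0],
    [-0.035,0,0.35,0,0,0],
    [-0.1,0,0.5,0,0,0]
  ]
}}

```text
t: 9.7
tcp_pos: [0.5907, -0.1606, 0.2253]
eef_rot: [[-1.0, -0.013, -0.001], [-0.013, 1.0, 0.0], [0.001, 0.0, -1.0]]
ft_force: [0.4, 0.7, 0.3]
width: -0.002
finger_force: 0.0
```

Request:
{"fn": "apply_moves", "kwargs": {
  "targets": [
    [-0.15,0.2,0.05,0,0,0],
    [-0.15,0.2,0.05,0,0,0],
    [-0.15,0.2,0.05,0,0,0],
    [-0.15,0.2,0.05,0,0,0]
  ]
}}

```text
t: 10.2
tcp_pos: [0.5464, -0.1014, 0.2387]
eef_rot: [[-1.0, -0.012, -0.0], [-0.012, 1.0, -0.0], [0.0, -0.0, -1.0]]
ft_force: [0.1, 0.0, 0.8]
width: 0.0
finger_force: 0.0
```

Run:
```python
from h import *
s=sense();print(s['t'],s['tcp_pos'],s['ft_force'])
snap('top','t2');snap('wrist','w2')
a=cv2.resize(cv2.imread('pics/t2.png')[160:250,225:345],(480,360),interpolation=cv2.INTER_CUBIC)
b=cv2.resize(cv2.imread('pics/w2.png'),(320,240));c=np.zeros((360,800,3),np.uint8);c[:,:480]=a;c[:240,480:]=b
cv2.imwrite('pics/f.png',c)
z=load('t2');z2=load('w2')
p=np.array([.546,-.063]);Y=.014
W=lambda x,y,h:np.array([p[0]+x-Y*y,p[1]+y+Y*x,h])
for n,P in [('barnear',W(-.04,-.098,.068)),('bar0',W(.03,-.098,.068)),('eartop',W(.084,-.1,.096))]:
    for q in(z,z2):
        u,v=proj(q,P); 
        if 2<u<509 and 2<v<381: print(n,(round(u),round(v)),q['p'][int(v),int(u)],pt(q,u,v).round(4))
```

```text
10.2 [ 0.54637959 -0.10142206  0.23874528] [0.06036998 0.00887099 0.75790717]
barnear (295, 229) [187  41  35] [ 0.5074 -0.1615  0.0678]
barnear (186, 134) [202  48  38] [ 0.5073 -0.1615  0.0685]
bar0 (303, 212) [205  40  31] [ 0.5778 -0.1605  0.067 ]
bar0 (190, 208) [40 41 42] [ 0.5771 -0.1604  0.0687]
eartop (311, 197) [47 45 46] [ 0.6316 -0.1618  0.0956]
eartop (186, 273) [39 37 38] [ 0.6309 -0.1616  0.0968]
```

View pics/f.png

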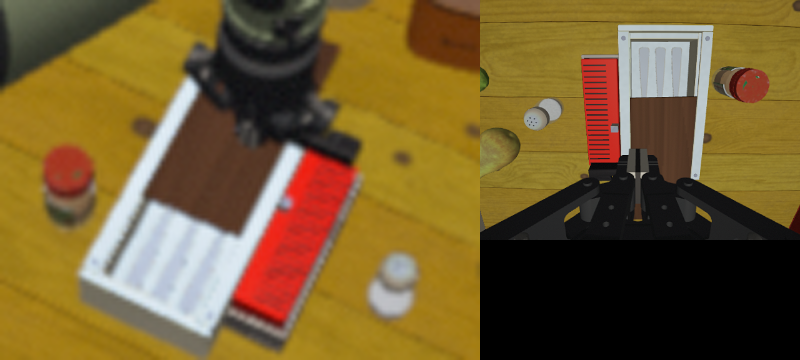

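The lid is open with the forks showing, the ear is at the far end of the bar (600,170), and the bar is back up at 68 mm with the tooth at (614,128) behind the ear. Nothing else has moved. I'll check the ear position and hand in.

Run:
```python
from h import *
z=load('w2')
for v in range(258,270,1):
    print(v,z['p'][v,182],ptz(z,182,v,.096)[0].round(4))
print(finish_job())
```

```text
258 [204  40  31] 0.6158
259 [194  40  31] 0.6168
260 [63 27 26] 0.6178
261 [4 6 8] 0.6189
262 [ 8  8 10] 0.6199
263 [ 9 10 10] 0.6209
264 [15 14 13] 0.6219
265 [12 12 14] 0.623
266 [ 8  9 10] 0.624
267 [10 12 12] 0.625
268 [11 12 13] 0.6261
269 [ 9 12 11] 0.6271
the job is handed in; nothing more can be done
None
```

The cutlery box is open and the job is handed in, about 10 s into the 38 s: the lid was pushed to its end stop, the red bar is back up behind the ear, the gripper is clear, and the jars, fruit and mills were not touched.

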